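# Unlock and close the tray of a shielded test box

### The arm

A 6-joint arm with a two-finger parallel gripper is mounted at the origin on a cart in front of the work surface, level with it; the furniture and walls round the work are solid. World frame = base frame: x ahead of the robot, y to its left, z up, the work surface at z = 0. Lengths are in m, angles in rad, forces in N, time in s.
With the tool pointing down it reaches from about 0.35 to 0.975 m from the base axis. Payload 7.1 kg.
Tool frame: the origin (TCP) lies midway between the tips of the shut fingers; the grasp point (between the pads) lies 19 mm behind it; z points along the fingers, y is the line along which they close (so a half turn about z gives the same grasp; the last joint's range is limited). The gripper opens to 88 mm and grips with 3 to 60 N. Pads are 20 mm wide; open, the fingers measure 115 mm over their backs; the gripper's body (75 mm by 178 mm) begins 61 mm behind the grasp point.
Start: joints at [-1.176, 0.423, 1.63, -0, 1.089, -0.019], TCP at [0.251, -0.572, 0.223] pointing down, gripper open.
Joint ranges: [-3, 3], [-0.9, 2.11], [0.09, 2.58], [-1.31, 4.45], [0.11, 2.69], [-2.54, 2.54]. Speed limits (rad/s): [2.39, 2.39, 3.01, 3.14, 3.14, 3.14].

### API

Orientations are given as a unit quaternion [w, x, y, z].
In Python, from station import move_pose, movel, movej, command_gripper, wait, inverse_kinematics, read_camera, camera_info, MotionError, job_done, get_time, get_joint_pos, get_qvel, get_effort, get_tcp_pos, get_ee_rot, get_ft_force, get_ft_torque, get_grip_width, get_finger_force gives the robot as it stands. Calls block until the motion is done:
- move_pose(position, orientation): joint-space move of the TCP to a pose.
- movel(position, frame=None, v=0.15, until_force=None): straight line of the TCP; frame=None keeps the orientation; v is the mean speed in m/s. With until_force (N) it stops when the force on the tool has changed by that much, and returns True; else False.
- movej(angles): joint-space move.
- command_gripper(opening): opening from 0.0 (shut) to 1.0 (fully open); the grip force is fixed at half the most; returns when the fingers have stopped.
- wait(seconds).
- inverse_kinematics(position, orientation): joint angles nearest the present ones, or None.
- read_camera(name): name is "side" or "top" or "wrist"; returns the picture (420x560x3 uint8, red, green, blue); there is no depth.
- camera_info(name): a dict with "intrinsics" (3x3 intrinsics, pixels), "T" (4x4, takes a point from camera to world coordinates); the wrist camera has in their place "tool_from_camera" (4x4, takes a point from camera to tool coordinates, whose origin is the TCP and whose axes are the flange's). Camera axes: x right, y up, looking along -z (the intrinsics and any distortion apply to the point x, -y, -z); pixel columns grow to the right and rows downward; lengths in m; the calibration is good to about 2 mm. A picture is of the moment at which its call begins: read the wrist's pose just before it. camera_info takes no time and is no camera call.
A pose or a line that the arm cannot do raises MotionError and nothing moves.
- job_done(): hands the job in; it is judged then, once.
Readings, each from a call of its own:
- get_time(): time.
- get_joint_pos(): joint angles.
- get_qvel(): joint speeds.
- get_effort(): joint torques, N m.
- get_tcp_pos(): TCP position.
- get_ee_rot(): TCP orientation.
- get_ft_force(): force on the tool from outside, world axes, zero at the start.
- get_ft_torque(): the same for the moment, N m.
- get_grip_width(): opening from 0.0 (shut) to 1.0 (fully open).
- get_finger_force(): force on a finger pad.
Only numpy, scipy, OpenCV 4.12 (cv2) and the standard library are available. Lean on these libraries where they do the work, as an engineer would, in place of code of your own. Each camera call takes 0.05 s, during which the arm holds its last target. There are 200 camera calls.

### The job

The tray of the shielded test box is locked at full extension with a small circuit board on it. Press the orange release lever down and push the tray fully home, without slamming it, then let the lever spring back up. The board must stay lying in the tray, and the things standing around must be left alone.

Things in the scene. Friction and masses are not known exactly. Their poses are not given: they have to be found in the camera images.
- test_box: aluminium shielded test box, fixed to the desk, 110 mm deep (its x) x 150 mm wide (its y) x 80 mm high; origin under its centre at desk height; its open front is the plane x = -55 mm of its frame, facing -x, and the tray slides out along -x
- tray (a joint): travel of the tray out of the box in m: 0 fully home, about 0.085 fully out (locked there until the lever is pressed). It stays where it is left (2.5 N sliding friction). Its blue front panel's outer face lies at x = -69 mm of the box's frame when home, further out (-x) by the travel
- lever (a joint): angle of the orange release lever in rad: 0 at rest (springs back by itself), 0.32 fully down. It frees the tray beyond about 0.19 and must be kept down while the tray moves in by the first 20 mm; after that the lock no longer acts and the lever may be up or down. About 5 N on its outer half holds it fully down, more nearer the hinge
- lever_pad (a point): point on top of the lever, mid-width, 30 mm out from its hinge line; 59 mm high at rest, 49.5 mm fully pressed. The lever is a paddle 42 mm long, 54 mm wide (box's y), 5 mm thick, on the outside of the tray's panel; hinge line 2 mm outside the panel's face, 47 mm high. At rest it slopes up to its free edge; fully pressed it is level and the panel rises 26 mm above it
- panel_top (a point): middle of the upper edge of the outer face of the tray's blue front panel, 76 mm above the desk; moves with the tray. The panel is 150 mm wide (box's y), 12 mm thick, its lower edge 4 mm above the desk
- tray_floor (a point): centre of the tray's inner floor, 23 mm above the desk; moves with the tray. The floor measures 92 mm (x) by 108 mm (y) inside; side and rear walls are 11 mm high
- board_small: small green-brown circuit board on white standoffs, 40 x 55 x 20 mm, loose on the tray floor; origin under its centre, z up
- spool: blue solder spool, 56 mm across, 40 mm high, standing loose to the left of the box; leave alone; origin under its centre
- cutter: blue-handled side cutter, 55 x 136 x 13 mm, lying loose to the right of the box; leave alone; origin under its centre
- tape: black roll of tape lying flat, 64 mm across, 19 mm high, loose to the right of the box; leave alone; origin under its centre
Things that resemble listed ones, but are neither listed nor needed, are in the scene too. There is more than one size of the board_small; the one meant has the size given above.

How it is judged:
By the outcome, as a careful person would: the job done as asked, in the order asked, and still so for the second after the job is handed in, with the robot touching nothing.
It also fails if it takes over 32 s, if anything falls off the work surface, if the arm or the gripper's body presses on something with over 40 N, if the wrist force passes 120 N, or if a joint passes its speed limit or range.

## Working session

There is one attempt and no reset: what is moved stays moved. The work goes in short steps, each a Python script; the robot and the scene stay as the last script left them, time stands still between calls to the robot, and variables do not carry over. Pictures are saved under pics/ and viewed, at most 10 in all, crops included, and the job is handed in when it is done.

```bash
mkdir -p pics; python3 - <<'E'
from station import *
import cv2
for n in("top","side"):
    im=read_camera(n); cv2.imwrite(f"pics/{n}0.png",im[:,:,::-1])
    c=camera_info(n); print(n,c)
print(get_ee_rot(),get_time())
E
```

```text
top {'intrinsics': array([[404.78508679,   0.        , 278.53739089],
       [  0.        , 404.78508679, 203.67950884],
       [  0.        ,   0.        ,   1.        ]]), 'T': array([[-9.99932075e-03,  9.94766025e-01, -1.01688584e-01,
         4.07300468e-01],
       [-9.99949968e-01, -9.97518440e-03,  7.45864746e-04,
        -4.49524236e-01],
       [-2.72401470e-04,  1.01690955e-01,  9.94816001e-01,
         9.86901075e-01],
       [ 0.00000000e+00,  0.00000000e+00,  0.00000000e+00,
         1.00000000e+00]])}
side {'intrinsics': array([[511.07469369,   0.        , 272.42543361],
       [  0.        , 511.07469369, 210.14815901],
       [  0.        ,   0.        ,   1.        ]]), 'T': array([[-0.99880302,  0.04183867, -0.02533867,  0.45622393],
       [-0.04407103, -0.54502827,  0.83725858,  0.46702318],
       [ 0.02121949,  0.8373731 ,  0.54621976,  0.69414339],
       [ 0.        ,  0.        ,  0.        ,  1.        ]])}
[-6.96974233e-04  9.78677482e-01  2.05401757e-01 -1.33309699e-04] 0.1
```

View pics/top0.png

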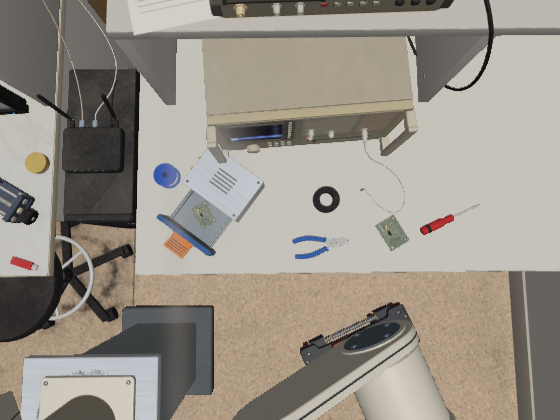

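View pics/side0.png

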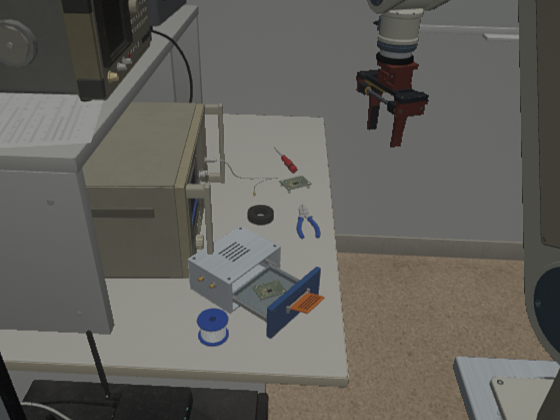

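The top view shows the box around (222,185), the blue panel from (160,218) to (212,252), and the orange lever around (178,245). I'll enlarge both views.

```bash
python3 - <<'E'
import cv2
a=cv2.imread("pics/top0.png")[140:265,140:280]; cv2.imwrite("pics/topc.png",cv2.resize(a,None,fx=4.5,fy=4.5,interpolation=cv2.INTER_CUBIC))
a=cv2.imread("pics/side0.png")[220:350,180:335]; cv2.imwrite("pics/sidec.png",cv2.resize(a,None,fx=4.5,fy=4.5,interpolation=cv2.INTER_CUBIC))
E
```

```text
(no output)
```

View pics/topc.png

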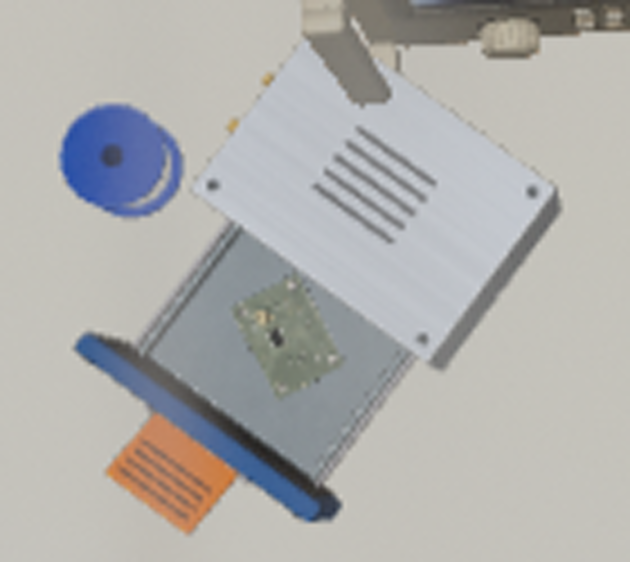

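View pics/sidec.png

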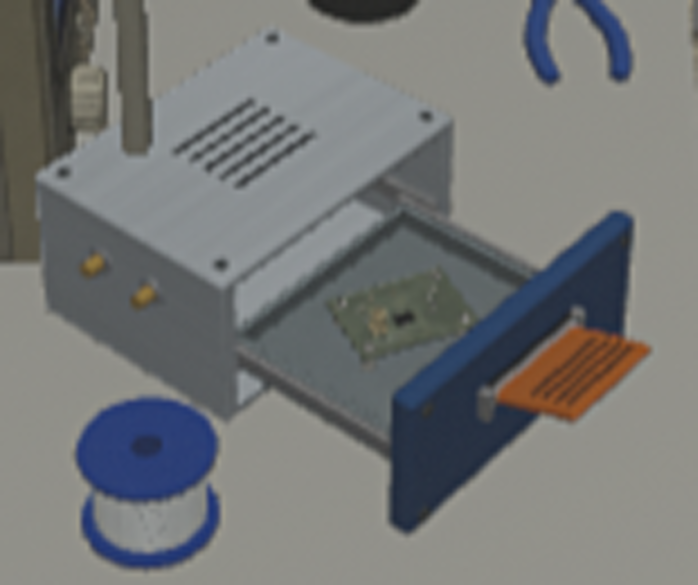

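```bash
cat > h.py <<'E'
from station import *
import numpy as np
from scipy.optimize import least_squares
from scipy.spatial.transform import Rotation as R
C={n:camera_info(n) for n in("top","side")}
def proj(n,p):
    T=C[n]["T"]; q=(np.asarray(p)-T[:3,3])@T[:3,:3]
    K=C[n]["intrinsics"]; return np.array([K[0,2]+K[0,0]*q[0]/-q[2],K[1,2]+K[1,1]*q[1]/q[2]])
def w(P,b):  # box -> world
    c,s=np.cos(P[2]),np.sin(P[2]); return np.array([P[0]+c*b[0]-s*b[1],P[1]+s*b[0]+c*b[1],b[2]])
E
cat > fit.py <<'E'
from h import *
lx=-.069-.002-.0399; lz=.0626
# cam, crop px, box point, moves with tray
O=[("top",(192,188),(-.055,.075,.08),0),("top",(432,358),(-.055,-.075,.08),0),("top",(558,192),(.055,-.075,.08),0),
("side",(228,285),(-.055,.075,.08),0),("side",(452,120),(-.055,-.075,.08),0),("side",(40,178),(.055,.075,.08),0),("side",(230,418),(-.055,.075,0),0),
("top",(108,472),(lx,.027,lz),1),("top",(192,533),(lx,-.027,lz),1),("side",(578,418),(lx,.027,lz),1),("side",(650,350),(lx,-.027,lz),1),
("side",(397,408),(-.069,.075,.076),1),("side",(630,225),(-.069,-.075,.076),1)]
off={"top":np.array([140,140]),"side":np.array([180,220])}
def res(P): return np.concatenate([proj(n,w(P,np.array(b)-[m*P[3],0,0]))-(np.array(u)+.5)/4.5-off[n]+.5 for n,u,b,m in O])
for y0 in(-.6,-.9):
    s=least_squares(res,[.55,-.3,y0,.085],loss="soft_l1"); print(s.x,s.cost)
print(res(s.x).reshape(-1,2).round(1).tolist()); np.save("P.npy",s.x)
P=s.x
for fl in(0,np.pi):
    A=np.column_stack([[np.cos(P[2]+fl),np.sin(P[2]+fl),0],[np.sin(P[2]+fl),-np.cos(P[2]+fl),0],[0,0,-1]])
    q=R.from_matrix(A).as_quat()[[3,0,1,2]]
    print(q,[inverse_kinematics(w(P,(x,0,z)),q) for x,z in((-.069-.085-.024,.11),(-.079,.047))])
E
python3 fit.py
```

```text
[ 0.55118887 -0.3231153  -0.64459732  0.08344719] 18.161642963868516
[ 0.55118887 -0.3231153  -0.64459735  0.08344719] 18.16164296383455
[[-1.1, 0.3], [-1.6, 1.7], [-0.3, -0.4], [-1.3, -0.5], [0.9, -1.7], [-1.2, -1.7], [-0.6, 2.1], [-1.5, -0.4], [-1.4, 0.3], [-1.5, -1.6], [0.2, -2.5], [2.8, -1.3], [1.3, -3.0]]
[ 0.          0.94850983 -0.31674771  0.        ] [array([-5.12018206e-01,  3.70746670e-01,  2.05832705e+00, -4.44089210e-16,
        7.12518931e-01,  1.70337547e+00]), array([-5.35368288e-01,  5.88805107e-01,  1.86570328e+00, -4.44089210e-16,
        6.87084269e-01,  1.68002538e+00])]
[0.         0.31674771 0.94850983 0.        ] [array([-5.12018206e-01,  3.70746670e-01,  2.05832705e+00, -4.44089210e-16,
        7.12518931e-01, -1.43821719e+00]), array([-5.35368288e-01,  5.88805107e-01,  1.86570328e+00, -4.44089210e-16,
        6.87084269e-01, -1.46156727e+00])]
```

```bash
python3 - <<'E'
from h import *
import cv2
P=np.load("P.npy"); q=np.array([0,.31674771,.94850983,0])
command_gripper(0.0)
x=-.069-P[3]-.002-.023
move_pose(w(P,(x,0,.11)),q); print(get_time(),get_ft_force())
print(movel(w(P,(x,0,.05)),v=.05,until_force=3),get_tcp_pos(),get_ft_force())
print(movel(w(P,(x,0,.0475)),v=.02,until_force=14),get_tcp_pos(),get_ft_force(),get_time())
im=read_camera("side"); cv2.imwrite("pics/s1.png",cv2.resize(im[200:350,150:350,::-1],None,fx=3.5,fy=3.5,interpolation=cv2.INTER_CUBIC))
E
```

```text
2.9417 [0.13074553 0.29487181 0.38128277]
True [ 0.40869342 -0.21607806  0.05601961] [-0.17598472 -0.42389827  2.54616369]
True [ 0.40954157 -0.21664808  0.04969089] [-0.31525972 -1.60593247 10.58857313] 4.325
```

View pics/s1.png

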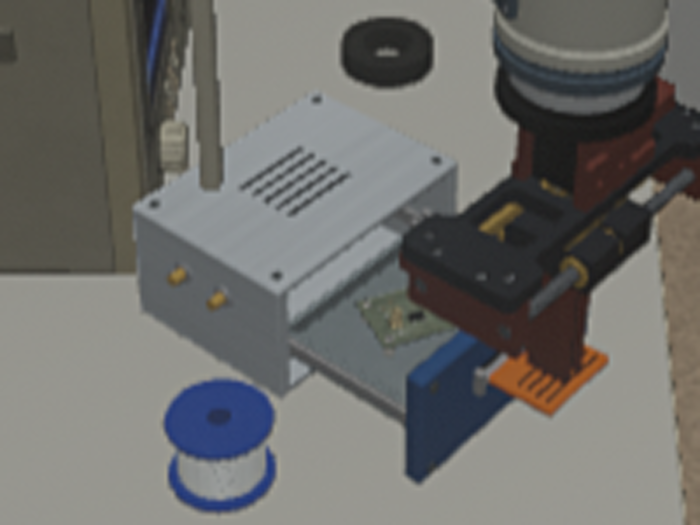

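The lever is level under the fingertips (around (560,370) in the crop). Next I push slowly along the box's x axis.

```bash
python3 - <<'E'
from h import *
import cv2
P=np.load("P.npy"); z=.0490
d=np.array([np.cos(P[2]),np.sin(P[2])]); 
def bx(): 
    e=np.array(get_tcp_pos())[:2]-P[:2]; return round(float(e@d),4),round(float(e@[-d[1],d[0]]),4),round(float(get_tcp_pos()[2]),4),np.array(get_ft_force()).round(1).tolist(),round(get_time(),2)
x,y=bx()[:2]; print(bx())
for tx,v in((x+.03,.03),(-.088,.04),(-.074,.015)):
    print(movel(w(P,(tx,y,z)),v=v,until_force=14),bx())
for n,s in(("side",np.s_[200:350,150:350,::-1]),("top",np.s_[140:265,140:280,::-1])):
    cv2.imwrite(f"pics/{n}2.png",cv2.resize(read_camera(n)[s],None,fx=3.5,fy=3.5,interpolation=cv2.INTER_CUBIC))
E
```

```text
(-0.1772, -0.0, 0.0497, [-0.8, -0.5, 10.5], 4.38)
False (-0.1463, 0.0001, 0.0497, [-0.8, 0.6, 11.2], 5.57)
True (-0.094, 0.0003, 0.0498, [-1.1, 1.3, 9.3], 6.83)
True (-0.0939, 0.0003, 0.0498, [-0.9, 1.1, 7.8], 7.33)
```

View pics/side2.png

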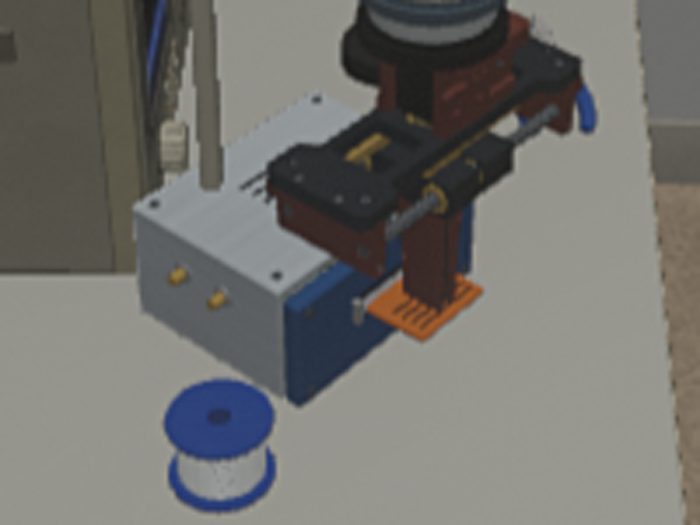

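The panel now sits against the box front around (290,350). I'll release the lever, then push gently on the panel above it to confirm the tray is fully seated.

```bash
python3 - <<'E'
from h import *
import cv2
P=np.load("P.npy"); x,z=-.0939,.068
d=np.array([np.cos(P[2]),np.sin(P[2])])
def bx():
    e=np.array(get_tcp_pos())[:2]-P[:2]; return round(float(e@d),4),np.array(get_ft_force()).round(1).tolist(),round(get_time(),2)
movel(w(P,(x,0,z)),v=.03); print(bx())
print(movel(w(P,(-.070,0,z)),v=.015,until_force=10),bx())
movel(w(P,(x-.002,0,z)),v=.03); print(bx())
movel(w(P,(x-.002,0,.13)),v=.08)
movel(w(P,(x-.15,0,.2)),v=.15); print(bx())
for n,s in(("side",np.s_[200:350,150:350,::-1]),("top",np.s_[140:265,140:280,::-1])):
    cv2.imwrite(f"pics/{n}3.png",cv2.resize(read_camera(n)[s],None,fx=3.5,fy=3.5,interpolation=cv2.INTER_CUBIC))
E
```

```text
(-0.0942, [0.0, 0.4, -0.2], 8.19)
True (-0.08, [1.0, 0.1, 0.2], 9.22)
(-0.0958, [0.3, -1.0, -0.2], 9.89)
(-0.2434, [0.1, 0.2, 0.7], 12.06)
```

View pics/side3.png

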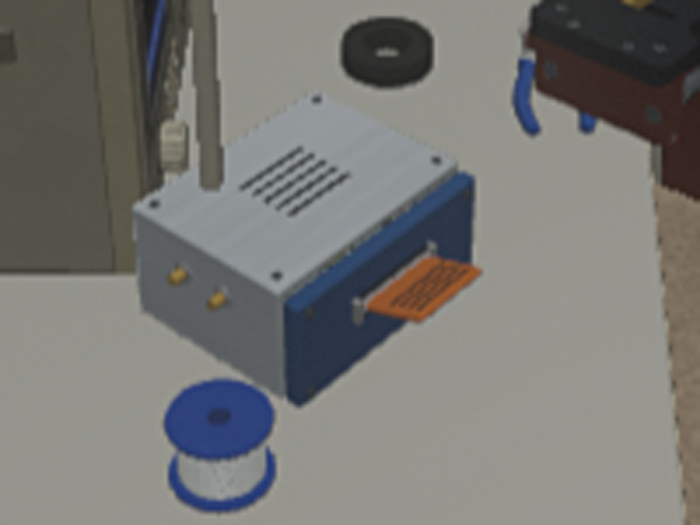

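View pics/top3.png

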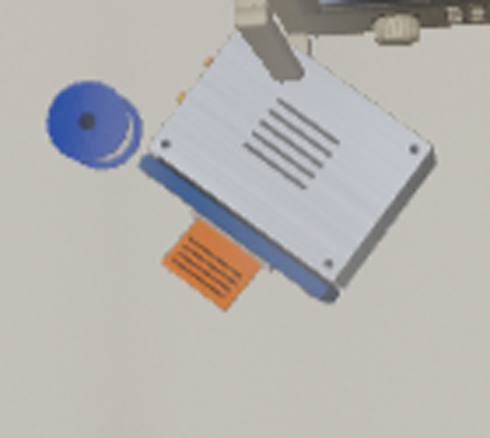

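The tray is flush against the box. It resisted a 10 N push with the panel face at about -70 mm, where home is -69 mm. The lever is back up, and the spool at (88,121) hasn't moved.

```bash
python3 -c "
from station import *
print(job_done())"
```

```text
the job is handed in; nothing more can be done
None
```

The tray is fully home, the lever has sprung back up, and the job was handed in at about 12 s; the board was flat in the tray when last seen, but the closed box now hides it.

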